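Unlock the child-resistant cap of the squat solvent bottle on a print-finishing table

TASK

On the print studio's table, unlock the child-resistant cap of the squat wide solvent bottle: press the cap down and, keeping it pressed, turn it anticlockwise (seen from above) past its catch, then let it go so that it springs back up unlocked, still sitting on its bottle. Leave the cap of the tall slim bottle locked.

Things in the scene. Friction and masses are not known exactly. Their poses are not given: they have to be found in the camera images.
- wide_cap (a point): Centre of the cap to unlock: an upright ribbed black cylinder, 46 mm across, 38 mm high, on the squat white bottle (86 mm across, 173 mm to the cap's top). Lies on the turning axis, 19 mm below the top. Frame z up, x along the rib on the top. Bottle fixed in a round steel holder, 114 mm across. Below the cap 20 mm of bare neck. Grip the cap's sides firmly, any direction; it turns by friction.
- wide_turn (a joint): Turn of the squat bottle's cap, rad, growing anticlockwise seen from above; 0 to 0.15 at the start, hard stop at 1.5. Unpressed, a catch blocks it at 0.3; pressed, it turns easily (0.1 Nm). The catch is cleared at 0.8: let go earlier, the cap stays caught down; let go beyond 0.85, it springs up unlocked. A turn of about 1.15 rad (65 degrees) from the start is right.
- wide_press (a joint): How far the squat bottle's cap is pressed down, m: 0 fully up, 0.010 the end of its travel. A spring pushes it up with 5 N at 0, rising to 15 N at 0.010. Keep it pressed 6 to 10 mm (about 8) while it turns.
- slim_turn (a joint): Turn of the other bottle's cap, rad, same kind of catch; it must stay locked. Black ribbed cap, 34 mm across and high, on a tall slim white bottle (60 mm across, 222 mm to the cap's top) in its own fixed holder. 0 to 0.1 at the start. It and a lidded glass jar (75 mm high) stand 130 mm or more from the squat bottle, on any side; all else near is under 50 mm high.
There are look-alikes about, which are no part of the job. Leave any yellow look-alike of the part that bears slim_turn alone.

How it is judged:
By the outcome, as a careful person would: the job done as asked, in the order asked, and still so for the second after the job is handed in, with the robot touching nothing.
It also fails if it takes over 32 s, if anything falls off the work surface, if the arm or the gripper's body presses on something with over 40 N, if the wrist force passes 120 N, or if a joint passes its speed limit or range.

ROBOT

A 6-joint arm with a two-finger parallel gripper is mounted at the origin on the work surface. World frame = base frame: x ahead of the robot, y to its left, z up, the work surface at z = 0. Lengths are in mm, angles in degrees, forces in N, time in s.
With the tool pointing down it reaches from about 275 to 775 mm from the base axis. Payload 14.6 kg.
Tool frame: the origin (TCP) lies on the mounting face of the last link; the fingertips stand 173 mm ahead of it and the grasp point (between the pads) lies 155 mm ahead of it (grip_point_offset is the distance from the TCP to the grasp point, in mm); z points along the fingers, y is the direction in which the jaws open and shut (so a half turn about z gives the same grasp; the last joint's range is limited). The gripper opens to 85 mm and grips with 20 to 120 N. Pads are 22 mm wide; open, the fingers measure 114 mm over their backs; the gripper's body (76 mm by 85 mm) begins 54 mm behind the grasp point. The pads swing forward as they close: fully open they stand 13 mm farther back than shut.
Start: joints at [59.055, 15.075, -2.767, 72.158, 0, 81.102], TCP at [197.076, 486.611, 404.678] pointing down, gripper open.
Joint ranges: [-151.79, 151.79], [-50.71, 97.33], [-67.44, 78.34], [-121.81, 120.89], [-77.56, 73.72], [-180, 180]. Speed limits (degrees/s): [108.29, 108.29, 147.25, 159.86, 180, 180].

INTERFACE

Orientations are given as [roll, pitch, yaw] about the fixed x, y, z axes, in that order (R = Rz(yaw) Ry(pitch) Rx(roll)).
In Python, from rig import observe, grab_frame, get_calibration, sign_off, masks_of, place_of, grip_point_offset gives the robot as it stands.
- The arm moves only by the tool move_arm, never from a script. Its argument "steps" is a list of rows, each a list of 7 numbers: the shift along the world's x, y, z in m, then the turn, a rotation vector about the world's x, y, z in degrees, then the finger opening in m, from 0 to 0.0854. In form: [[x, y, z, ax, ay, az, claw], ...]. A call has 1 to 12 rows; each row shifts and turns the commanded pose from where the row before left it; what a row does not reach is not made up. A row lasts 1/12 s, in which the tool goes at most 41.7 mm and 7.16 degrees, less where a joint would pass 70% of its speed; a pose out of reach is approached as far as the arm can. A call is refused whole if a number of a shift passes 0.0417 or a number of a turn 7.16, either way. A call with a gripper value outside its range is refused whole. The fingers move at their own pace and stop on an object; "newtons" is the grip in N (left out, the last holds). Time passes only in rows, so rows that do not move let the fingers close. It gives the time, the measured TCP pose, the force and the opening at its end, in the units of the state.
- observe(): the state, without advancing time (a new reading comes with each control period).
- grab_frame(name): name is "scene" or "top" or "wrist"; returns the picture (400x640x3 uint8, blue, green, red); there is no depth.
- get_calibration(name): a dict with "fx", "fy", "cx", "cy" (pixels), "k1" (the pictures are not rectified: a ray, as slopes to the right and down, at radius r is drawn at 1 + k1 r^2 times it, then the intrinsics apply), "extrinsics" (4x4, takes a point from camera to world coordinates); the wrist camera has in their place "mount" (4x4, takes a point from camera to tool coordinates, whose origin is the TCP and whose axes are the flange's). Camera axes: x right, y down, z forward; pixel columns grow to the right and rows downward; lengths in mm; the calibration is good to about 2 mm. A picture is of the moment at which its call begins: read the wrist's pose just before it. get_calibration takes no time and is no camera call.
- sign_off(): hands the job in, once; it reports no verdict.
Trained networks look in the newest picture that a camera, given by its name, has taken for a name from the list of things; names that differ only in an ending like _2 or _b are one class to them, and where a whole thing is asked for, a point or a joint stands for the part that bears it (a point fixed in the world has none). Each returns a list of dicts, best first, with "p" (0 to 1); they miss things now and then, are a little off and sometimes report something else, mostly with a low value. They report only what shows in the picture. A call takes as long as a camera call. They do not tell look-alikes from the thing itself.
- masks_of(camera, name): "mask" (400x640 bool, what is visible of it) and "pixel" ([column, row] in pixels, amid what is visible of it).
- place_of(camera, name): "pixel" ([column, row] in pixels: a listed point, or the origin of a listed thing).
The state is a dict: "clock": time; "qpos": joint angles; "dq": joint speeds; "tau": joint torques, N m; "eef_pos": TCP position; "eef_rot": TCP orientation; "force": force on the tool from outside, world axes, zero at the start; "ft_torque": the same for the moment, N m; "finger_gap": opening from 0.0 (shut) to 1.0 (fully open).
Only numpy, scipy, OpenCV 4.12 (cv2) and the standard library are available. Lean on these libraries where they do the work, as an engineer would, in place of code of your own. Each camera call takes 0.05 s, during which the arm holds its last target.

## Working session

There is one attempt and no reset: what is moved stays moved. The work goes in short steps, Python scripts to look and compute and a tool call to move; the robot and the scene stay as the last step left them, time stands still between calls to the robot, and variables do not carry over. Pictures are saved under pics/ and viewed, and the job is handed in when it is done.

Besides the shell and the picture viewer there is one more tool, called after "Call:" as name([rows], argument=value, ...), one row to a line, values as JSON. move_arm: Moves the arm, as the interface text tells. Its arguments: {"type":"object","properties":{"steps":{"type":"array","items":{"type":"array","items":{"type":"number"}}},"newtons":{"type":"number"}},"required":["steps"]}

```bash
ls; mkdir -p pics
python3 - <<'E'
from rig import *
import cv2
print(observe())
for c in ["scene","top"]:
    im=grab_frame(c); cv2.imwrite(f"pics/{c}0.png",im)
    k=get_calibration(c); print(c,k)
    for n in ["wide_cap","slim_turn"]:
        print(n,[(r["pixel"],r["p"]) for r in masks_of(c,n)],[(r["pixel"],r["p"]) for r in place_of(c,n)] if n=="wide_cap" else "")
print(get_calibration("wrist"),grip_point_offset)
E
```

```text
pics
{'clock': 0.0, 'qpos': array([ 5.90562558e+01,  1.50979548e+01, -2.80475514e+00,  7.21558158e+01,
        9.14519422e-05,  8.11019652e+01]), 'dq': array([-0.00236939, -0.06658589, -0.03653648, -0.04419118,  0.03260247,
       -0.07016114]), 'tau': array([ 3.70317372e-03, -6.37605214e+01,  3.84562933e+01,  1.37549415e-02,
        1.46847669e-04,  5.41854902e-06]), 'eef_pos': array([197.0144568 , 486.53425872, 404.22659076]), 'eef_rot': array([-1.79942193e+02, -9.14290936e-03,  1.57954286e+02]), 'force': array([ 0.79964631, -0.14809471,  0.03679504]), 'ft_torque': array([0.00585625, 0.05613336, 0.00896876]), 'finger_gap': 1.0032885346040543}
scene {'fx': 459.02223389287144, 'fy': 459.02223389287144, 'cx': 324.34043496698473, 'cy': 197.7772537779929, 'k1': 0.001980572396010695, 'extrinsics': array([[-3.68838907e-01,  4.96485409e-01, -7.85786294e-01,
         1.24845265e+03],
       [ 9.29483191e-01,  1.93062049e-01, -3.14305652e-01,
         2.95741816e+02],
       [-4.34265825e-03, -8.46303305e-01, -5.32683637e-01,
         6.10542158e+02],
       [ 0.00000000e+00,  0.00000000e+00
[... 556 characters left out ...]
[ 0.00000000e+00,  0.00000000e+00,  0.00000000e+00,
         1.00000000e+00]])}
wide_cap [([225.3, 194.6], 0.75)] [([228.9, 193.2], 0.72)]
slim_turn [([436.1, 212.4], 0.98), ([361.8, 137.5], 0.72)] 
{'fx': 291.86222351965387, 'fy': 291.86222351965387, 'cx': 319.7415253433499, 'cy': 198.51737364087165, 'k1': -0.03519667182053116, 'mount': array([[ 5.74673925e-04, -9.47703770e-01, -3.19150801e-01,
         8.04925666e+01],
       [ 9.99999774e-01,  4.33156420e-04,  5.14395772e-04,
         3.58709648e-01],
       [-3.49252594e-04, -3.19151025e-01,  9.47703805e-01,
         3.06828412e+01],
       [ 0.00000000e+00,  0.00000000e+00,  0.00000000e+00,
         1.00000000e+00]])} 154.70000000000002
```

View pics/scene0.png

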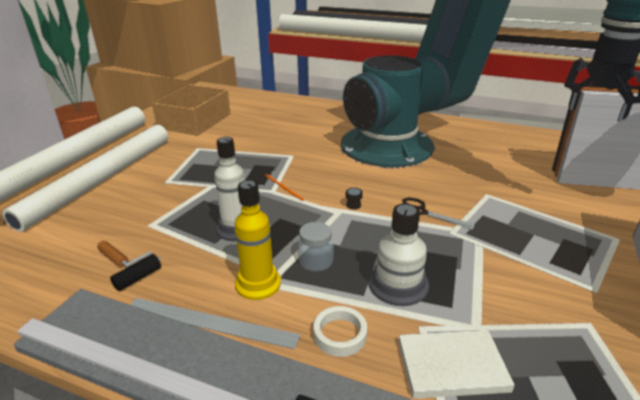

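View pics/top0.png

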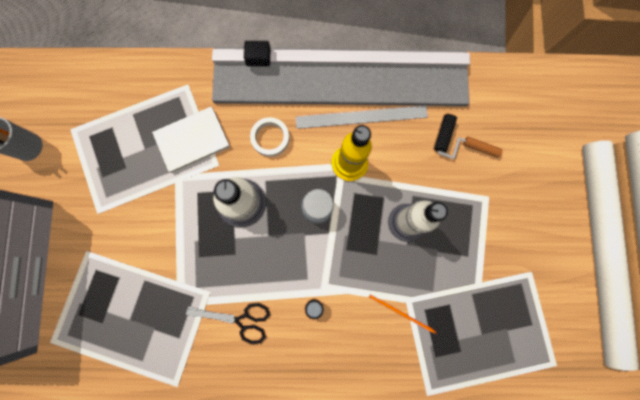

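Candidates for wide_cap:
- The black cap on the squat white bottle, scene (405,217), top (228,190). This one matches.
- The slim white bottle's cap, scene (226,147), top (436,212).
- The yellow bottle's cap, scene (248,193), top (362,136).
- A loose small black cap, scene (354,197), top (314,309).

Next I'll check the chosen one in a crop and triangulate it.

```bash
cat > h.py <<'E'
import numpy as np, cv2
from rig import *
from scipy.spatial.transform import Rotation as R
def ray(c,px,st=None):
    k=get_calibration(c)
    d=np.array([(px[0]-k["cx"])/k["fx"],(px[1]-k["cy"])/k["fy"]]); u=d.copy()
    for _ in range(20): u=d/(1+k["k1"]*(u@u))
    if c=="wrist":
        T=np.eye(4);T[:3,:3]=R.from_euler("xyz",st["eef_rot"],degrees=True).as_matrix();T[:3,3]=st["eef_pos"];E=T@k["mount"]
    else:E=k["extrinsics"]
    v=E[:3,:3]@np.r_[u,1];return E[:3,3],v/np.linalg.norm(v)
def atz(c,px,z,st=None):
    o,v=ray(c,px,st);return o+v*(z-o[2])/v[2]
def tri(rs):
    A=sum(np.eye(3)-np.outer(v,v) for o,v in rs);b=sum((np.eye(3)-np.outer(v,v))@o for o,v in rs)
    return np.linalg.solve(A,b)
E
python3 - <<'E'
from h import *
a=cv2.imread("pics/scene0.png");b=cv2.imread("pics/top0.png")
cv2.imwrite("pics/crop0.png",np.hstack([cv2.resize(a[185:305,350:460],None,fx=3.5,fy=3.5),cv2.resize(b[165:285,190:300],None,fx=3.5,fy=3.5)]))
for n,p,q in [("wide",(403.5,217.9),(228.9,193.2))]: print(tri([ray("scene",p),ray("top",q)]))
print(atz("top",(228.9,193.2),154),atz("scene",(403.5,217.9),154))
print("base",atz("scene",(399,280),20), "slim",atz("top",(436,212),222),"yellow",atz("top",(361,136),222),"jar",atz("top",(317,205),75))
E
```

```text
[584.85267806 179.3804048  153.20928605]
[584.63321862 179.55226805 154.        ] [586.18134829 179.2630373  154.        ]
base [595.93896233 184.89979038  20.        ] slim [ 542.6697263  -195.45540645  222.        ] yellow [678.66956068 -66.72717294 222.        ] jar [573.50654223   9.06511091  75.        ]
```

View pics/crop0.png

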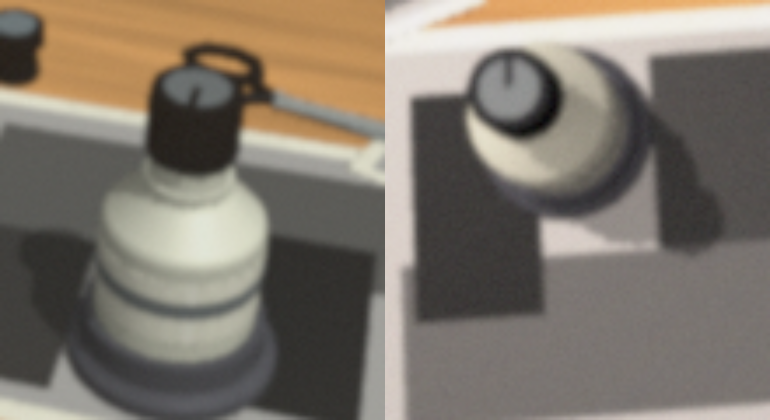

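The chosen cap is black and ribbed, on the squat white bottle in a steel holder. Its rib points roughly along +x. It triangulates to (585, 179.5, 153), which agrees with the given height of 154. Moving above it.

Call:
move_arm([
  [0.0324, -0.0256, 0, 0, 0, 0, 0.0854],
  [0.0324, -0.0256, 0, 0, 0, 0, 0.0854],
  [0.0324, -0.0256, 0, 0, 0, 0, 0.0854],
  [0.0324, -0.0256, 0, 0, 0, 0, 0.0854],
  [0.0324, -0.0256, 0, 0, 0, 0, 0.0854],
  [0.0324, -0.0256, 0, 0, 0, 0, 0.0854],
  [0.0324, -0.0256, 0, 0, 0, 0, 0.0854],
  [0.0324, -0.0256, 0, 0, 0, 0, 0.0854],
  [0.0324, -0.0256, 0, 0, 0, 0, 0.0854],
  [0.0324, -0.0256, 0, 0, 0, 0, 0.0854],
  [0.0324, -0.0256, 0, 0, 0, 0, 0.0854],
  [0.0316, -0.0254, 0, 0, 0, 0, 0.0854],
])

```text
clock: 1.4
eef_pos: [586.5, 177.8, 404.7]
eef_rot: [180.0, 0.0, 157.9]
force: [0.1, 1.2, -0.2]
finger_gap: 0.998
```

Call:
move_arm([
  [0, 0, 0, 0, 0, 0, 0.0854],
  [0, 0, 0, 0, 0, 0, 0.0854],
  [0, 0, 0, 0, 0, 0, 0.0854],
])

```text
clock: 1.65
eef_pos: [584.9, 179.6, 404.4]
eef_rot: [-180.0, -0.0, 157.9]
force: [0.0, -0.4, 0.2]
finger_gap: 0.999
```

Run:
```python
from h import *
st=observe();im=grab_frame("wrist");cv2.imwrite("pics/w1.png",im)
print(st["eef_pos"],st["eef_rot"],st["qpos"],st["force"])
for r in place_of("wrist","wide_cap"): print(r["p"],r["pixel"],atz("wrist",r["pixel"],154,st))
g=masks_of("wrist","wide_cap")
for r in g:
  m=r["mask"];c=np.argwhere(m);print(r["p"],r["pixel"],c.min(0),c.max(0))
```

```text
[584.8985667  179.64913013 404.43844212] [-1.79989927e+02 -3.84100243e-02  1.57929442e+02] [9.44584520e+00 2.38535431e+01 1.05717568e+01 7.67562233e+01
 1.14917504e-02 3.15163956e+01] [ 0.04934302 -0.41005119  0.1501502 ]
0.77 [322.6, 211.5] [590.00090198 180.54162833 154.        ]
0.81 [322.0, 210.8] [178 294] [246 354]
```

View pics/w1.png

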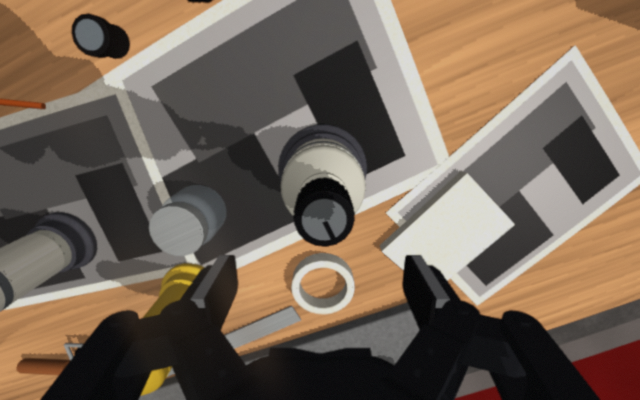

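Run:
```python
from h import *
st=observe();im=cv2.imread("pics/w1.png");c=im[165:255,280:370]
cv2.imwrite("pics/w1c.png",cv2.resize(c,None,fx=6,fy=6,interpolation=cv2.INTER_CUBIC))
for p in [(324,219),(324,218),(323,220)]: print(atz("wrist",p,173,st))
```

```text
[588.82024352 182.58752748 173.        ]
[588.07192677 182.88482924 173.        ]
[589.29124882 181.59708353 173.        ]
```

View pics/w1c.png

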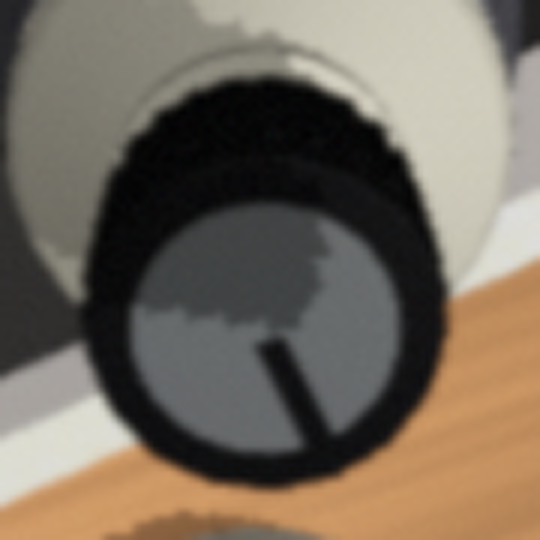

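The wrist view shows the cap top's centre at (324,219), about (588.5,182.7). That is 4 mm off the fixed cameras' estimate. I'll look again at another yaw to cancel the mount bias.

Call:
move_arm([
  [0, 0, 0, 0, 0, -7, 0.0854],
  [0, 0, 0, 0, 0, -7, 0.0854],
  [0, 0, 0, 0, 0, -7, 0.0854],
  [0, 0, 0, 0, 0, -7, 0.0854],
  [0, 0, 0, 0, 0, -7, 0.0854],
  [0, 0, 0, 0, 0, -7, 0.0854],
  [0, 0, 0, 0, 0, -7, 0.0854],
  [0, 0, 0, 0, 0, -7, 0.0854],
  [0, 0, 0, 0, 0, -7, 0.0854],
  [0, 0, 0, 0, 0, 0, 0.0854],
  [0, 0, 0, 0, 0, 0, 0.0854],
  [0, 0, 0, 0, 0, 0, 0.0854],
])

```text
clock: 2.8
eef_pos: [584.7, 180.0, 404.9]
eef_rot: [180.0, -0.0, 95.2]
force: [0.5, 0.0, 0.3]
finger_gap: 1.003
```

Run:
```python
from h import *
st=observe();im=grab_frame("wrist");cv2.imwrite("pics/w2.png",im)
print(st["eef_pos"],st["eef_rot"],st["qpos"])
for r in place_of("wrist","wide_cap"): print(r["p"],r["pixel"],atz("wrist",r["pixel"],154,st))
c=im[165:255,280:370]
cv2.imwrite("pics/w2c.png",cv2.resize(c,None,fx=6,fy=6,interpolation=cv2.INTER_CUBIC))
for p in [(324,219),(324,218)]: print(atz("wrist",p,173,st))
```

```text
[584.70540497 180.03802312 404.89324422] [ 1.79986481e+02 -7.34607460e-04  9.52332510e+01] [ 9.48726432e+00  2.38186942e+01  1.05850182e+01  7.67527877e+01
 -2.70238197e-04  9.42540133e+01]
0.58 [323.4, 207.2] [589.36000904 180.72256651 154.        ]
[589.79372159 178.40670771 173.        ]
[589.71611726 179.20732856 173.        ]
```

View pics/w2c.png

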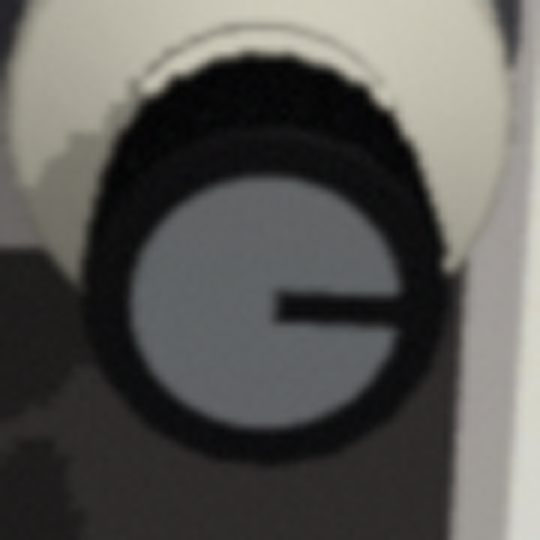

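Call:
move_arm([
  [0.0028, 0.001, -0.02, 0, 0, 0, 0.0854],
  [0, 0, -0.02, 0, 0, 0, 0.0854],
  [0, 0, -0.02, 0, 0, 0, 0.0854],
  [0, 0, -0.02, 0, 0, 0, 0.0854],
  [0, 0, -0.0187, 0, 0, 0, 0.0854],
  [0, 0, 0, 0, 0, 0, 0.0854],
  [0, 0, 0, 0, 0, 0, 0.0854],
])

```text
clock: 3.48
eef_pos: [587.7, 180.6, 305.8]
eef_rot: [-179.9, 0.0, 95.0]
force: [-0.0, -0.1, -0.0]
finger_gap: 0.998
```

Run:
```python
from h import *
st=observe();print(st["eef_pos"],st["force"])
im=grab_frame("wrist");cv2.imwrite("pics/w3.png",im)
```

```text
[587.68794237 180.59023883 305.82777161] [-0.04700215 -0.06598633 -0.04495521]
```

View pics/w3.png

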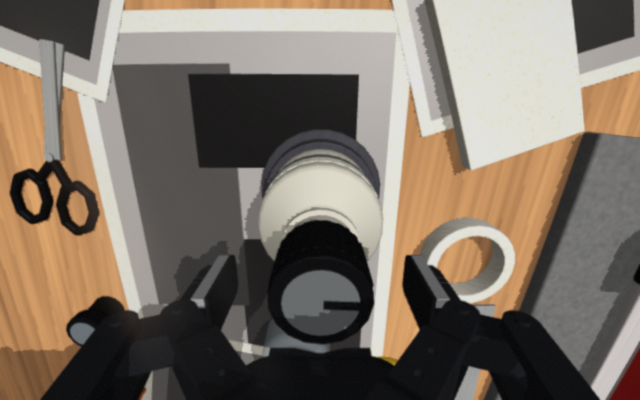

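The cap is centred between the pads, at column 321. Closing.

Call:
move_arm([
  [0, 0, 0, 0, 0, 0, 0.055],
  [0, 0, 0, 0, 0, 0, 0.05],
  [0, 0, 0, 0, 0, 0, 0.045],
  [0, 0, 0, 0, 0, 0, 0.03],
  [0, 0, 0, 0, 0, 0, 0.03],
  [0, 0, 0, 0, 0, 0, 0.03],
  [0, 0, 0, 0, 0, 0, 0.03],
  [0, 0, 0, 0, 0, 0, 0.03],
], newtons=80)

```text
clock: 4.2
eef_pos: [587.8, 180.6, 306.5]
eef_rot: [180.0, -0.0, 95.0]
force: [-3.5, -1.2, 4.7]
finger_gap: 0.522
```

Run:
```python
from h import *
st=observe();print(st["eef_pos"],st["force"],st["ft_torque"],st["finger_gap"])
```

```text
[587.75528871 180.64247141 306.48041749] [-3.5332617  -1.21313761  4.65526158] [-0.05792359  0.59293053  0.02631589] 0.5222722222115248
```

Gripped, with small side forces. Press 8 mm.

Call:
move_arm([
  [0, 0, -0.002, 0, 0, 0, 0.03],
  [0, 0, -0.002, 0, 0, 0, 0.03],
  [0, 0, -0.002, 0, 0, 0, 0.03],
  [0, 0, -0.002, 0, 0, 0, 0.03],
  [0, 0, 0, 0, 0, 0, 0.03],
  [0, 0, 0, 0, 0, 0, 0.03],
  [0, 0, 0, 0, 0, 0, 0.03],
])

```text
clock: 4.78
eef_pos: [587.7, 180.6, 299.0]
eef_rot: [179.9, -0.0, 95.0]
force: [-5.2, -1.0, 12.8]
finger_gap: 0.521
```

Run:
```python
from h import *
st=observe();print(st["eef_pos"],st["force"],st["ft_torque"],st["finger_gap"])
im=grab_frame("wrist");cv2.imwrite("pics/w4.png",im)
```

```text
[587.71832    180.63496997 299.01958525] [-5.19638865 -1.0421996  12.83303434] [-0.14025675  1.11338357  0.04901289] 0.5208593537353162
```

View pics/w4.png

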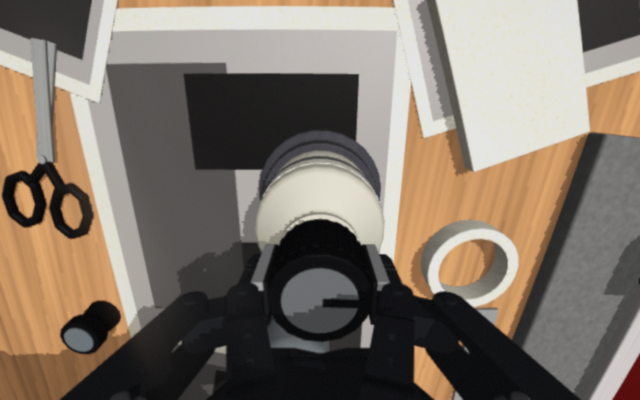

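12.8 N means about 7.8 mm pressed. Turning 66° anticlockwise.

Call:
move_arm([
  [0, 0, 0, 0, 0, 3, 0.03],
  [0, 0, 0, 0, 0, 3, 0.03],
  [0, 0, 0, 0, 0, 3, 0.03],
  [0, 0, 0, 0, 0, 3, 0.03],
  [0, 0, 0, 0, 0, 0, 0.03],
])

```text
clock: 5.25
eef_pos: [587.9, 180.6, 299.1]
eef_rot: [179.9, 0.0, 107.2]
force: [-4.4, -1.2, 13.5]
finger_gap: 0.521
```

Call:
move_arm([
  [0, 0, 0, 0, 0, 5, 0.03],
  [0, 0, 0, 0, 0, 5, 0.03],
  [0, 0, 0, 0, 0, 5, 0.03],
  [0, 0, 0, 0, 0, 5, 0.03],
  [0, 0, 0, 0, 0, 5, 0.03],
  [0, 0, 0, 0, 0, 5, 0.03],
  [0, 0, 0, 0, 0, 5, 0.03],
  [0, 0, 0, 0, 0, 5, 0.03],
  [0, 0, 0, 0, 0, 5, 0.03],
  [0, 0, 0, 0, 0, 5, 0.03],
  [0, 0, 0, 0, 0, 4, 0.03],
  [0, 0, 0, 0, 0, 0, 0.03],
])

```text
clock: 6.25
eef_pos: [588.2, 181.1, 299.4]
eef_rot: [179.9, 0.1, 161.2]
force: [-1.5, 3.6, 12.2]
finger_gap: 0.518
```

Run:
```python
from h import *
st=observe();print(st["eef_pos"],st["eef_rot"],st["force"],st["ft_torque"],st["finger_gap"],st["qpos"])
im=grab_frame("wrist");cv2.imwrite("pics/w5.png",im)
```

```text
[588.24282179 181.05314313 299.38636752] [1.79858260e+02 1.12990826e-01 1.61244393e+02] [-1.53615022  3.64922955 12.20982465] [0.83005233 0.27160523 0.05911336] 0.5175693643000905 [ 9.51338296 26.48229939 -1.59969204 61.75136417  0.07132141 28.26895379]
```

View pics/w5.png

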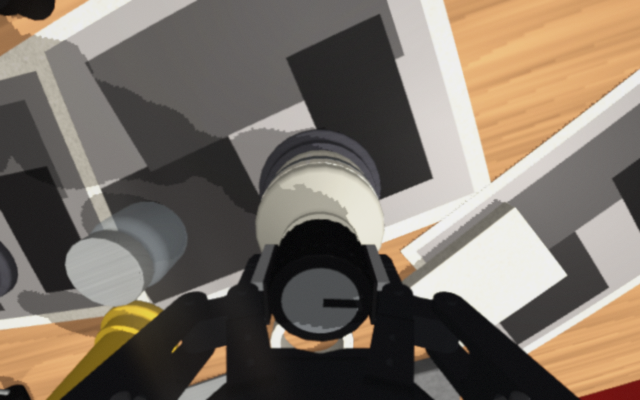

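The rib stayed fixed relative to the fingers, so the cap turned the full 66° without slipping. Letting go now.

Call:
move_arm([
  [0, 0, 0, 0, 0, 0, 0.0854],
  [0, 0, 0, 0, 0, 0, 0.0854],
  [0, 0, 0, 0, 0, 0, 0.0854],
  [0, 0, 0, 0, 0, 0, 0.0854],
  [0, 0, 0, 0, 0, 0, 0.0854],
  [0, 0, 0, 0, 0, 0, 0.0854],
])

```text
clock: 6.8
eef_pos: [587.9, 180.6, 297.8]
eef_rot: [-180.0, -0.0, 161.0]
force: [-0.7, 0.4, -0.1]
finger_gap: 1.0
```

Call:
move_arm([
  [0, 0, 0.02, 0, 0, 0, 0.0854],
  [0, 0, 0.02, 0, 0, 0, 0.0854],
  [0, 0, 0.02, 0, 0, 0, 0.0854],
  [0, 0, 0.02, 0, 0, 0, 0.0854],
  [0, 0, 0.0267, 0, 0, 0, 0.0854],
  [0, 0, 0, 0, 0, 0, 0.0854],
  [0, 0, 0, 0, 0, 0, 0.0854],
  [0, 0, 0, 0, 0, 0, 0.0854],
])

```text
clock: 7.47
eef_pos: [587.8, 180.6, 404.1]
eef_rot: [-180.0, -0.0, 161.0]
force: [-0.7, -0.6, 0.1]
finger_gap: 1.002
```

Run:
```python
from h import *
st=observe();print(st["eef_pos"],st["eef_rot"],st["force"])
im=grab_frame("wrist");s=grab_frame("scene")
a=cv2.imread("pics/scene0.png")
f=lambda x:cv2.resize(x,(400,400),interpolation=cv2.INTER_CUBIC)
cv2.imwrite("pics/end.png",f(im[165:255,280:370]));
cv2.imwrite("pics/end2.png",np.hstack([f(a[185:305,345:465]),f(s[185:305,345:465])]))
```

```text
[587.83779836 180.59921462 404.08284947] [-1.79986733e+02 -2.50463435e-02  1.60951750e+02] [-0.71180025 -0.60861306  0.11539873]
```

View pics/end.png

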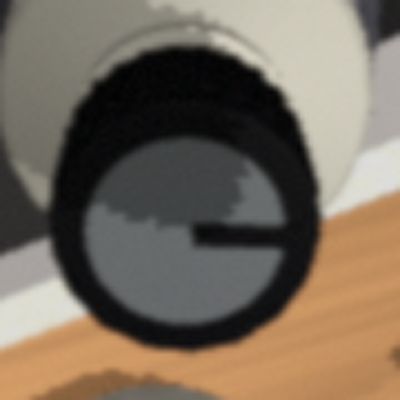

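View pics/end2.png

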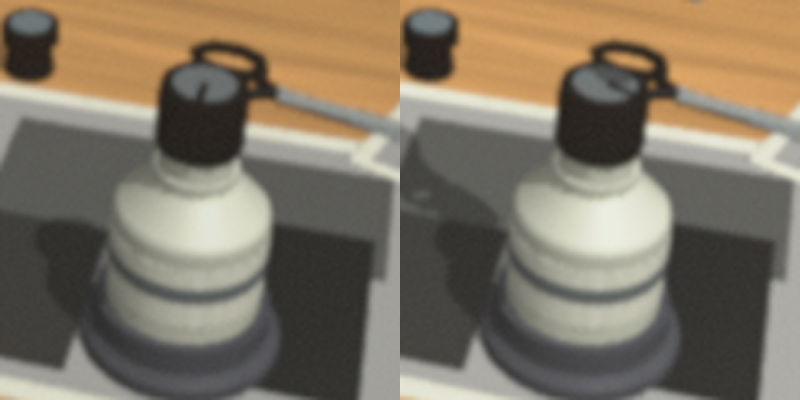

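The before and after crops show the cap back at its original height, seated on its bottle, with the rib turned about 65° anticlockwise. Handing in.

```bash
python3 -c "
from rig import *
print(sign_off())"
```

```text
the job is handed in; nothing more can be done
None
```

The squat bottle's cap is unlocked, and I handed the job in after about 7.5 s. I gripped the cap at 80 N, pressed it until the spring force read about 13 N (roughly 8 mm), turned it 66° anticlockwise without slipping, and let go.

**Last checks:** the cap is back at its original height on its bottle, its rib has turned about 65°, and the arm is clear with no force on the tool. I never went near the slim bottle, the yellow look-alike or the jar, but I did not check the slim cap's lock again at the end.

**Disagreement:** the fixed cameras and the wrist camera placed the cap about 4 mm apart. A second wrist view at another angle narrowed it down, and I gripped at a point between the estimates. Sideways forces stayed around 5 N or less at every reading.

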